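# Latch the sliding guard of a coil test stand

### The arm

A 6-joint arm with a two-finger parallel gripper is mounted at the origin on the work surface. World frame = base frame: x ahead of the robot, y to its left, z up, the work surface at z = 0. Lengths are in m, angles in rad, forces in N, time in s.
With the tool pointing down it reaches from about 0.35 to 0.775 m from the base axis. Payload 5.5 kg.
Tool frame: the origin (TCP) lies at the very end of the fingers, on their centre line; the grasp point (between the pads) lies 19 mm behind it; x points along the fingers, y is the direction in which the jaws open and shut, and the axes are right-handed (so a half turn about x gives the same grasp; the last joint's range is limited). The gripper opens to 85 mm and grips with 20 to 120 N. Pads are 22 mm wide; open, the fingers measure 114 mm over their backs; the gripper's body (76 mm by 85 mm) begins 54 mm behind the grasp point. The pads swing forward as they close: fully open they stand 13 mm farther back than shut.
Start: joints at [1.043, 0.313, 0.046, 1.304, 0, 1.431], TCP at [0.217, 0.532, 0.231] pointing down, gripper open.
Joint ranges: [-2.76, 2.76], [-0.86, 1.69], [-1.03, 1.26], [-2.2, 2.34], [-1.47, 1.5], [-3.14, 3.14]. Speed limits (rad/s): [2.57, 2.57, 3.14, 3.14, 3.14, 3.14].

### API

Orientations are given as a unit quaternion [w, x, y, z].
In Python, from workcell import env gives the robot as it stands.
- The arm moves only by the tool drive_tool, never from a script. Its argument "plan" is a list that holds one entry, the list of rows, each a list of 7 numbers: the shift along the tool's x, y, z in cm, then the turn, a rotation vector about the tool's x, y, z in degrees, then the opening, from 0 (shut) to 1 (fully open). In form: [[[tx, ty, tz, wx, wy, wz, fingers], ...]]. A call has exactly 5 rows; each row shifts and turns the commanded pose from where the row before left it, along the tool's axes as they then stand; what a row does not reach is not made up. A row lasts 1/12 s, in which the tool goes at most 41.7 mm and 7.16 degrees, less where a joint would pass 70% of its speed; a pose out of reach is approached as far as the arm can. A call with a gripper value outside its range is refused whole. The fingers move at their own pace and stop on an object; "squeeze" is the grip in N (left out, the last holds). Time passes only in rows, so rows that do not move let the fingers close, or fill a call up. It gives the time, the measured TCP pose, the force and the opening at its end, in the units of the state.
- env.get_state(): the state, without advancing time (a new reading comes with each control period).
- env.read_camera(name): name is "scene" or "top" or "wrist"; returns the picture (480x640x3 uint8, red, green, blue); there is no depth.
- env.camera_model(name): a dict with "camera_matrix" (3x3 intrinsics, pixels), "camera_from_world" (4x4, takes a point from world to camera coordinates); the wrist camera has in their place "T_tool_cam" (4x4, takes a point from camera to tool coordinates, whose origin is the TCP and whose axes are the tool frame's). Camera axes: x right, y down, z forward; pixel columns grow to the right and rows downward; lengths in m; the calibration is good to about 2 mm. A picture is of the moment at which its call begins: read the wrist's pose just before it. camera_model takes no time and is no camera call.
- env.hand_in(): hands the job in, once; it reports no verdict.
The state is a dict: "clock": time; "joint_pos": joint angles; "qvel": joint speeds; "tau": joint torques, N m; "tcp_pos": TCP position; "orientation": TCP orientation; "wrist_force": force on the tool from outside, world axes, zero at the start; "ft_torque": the same for the moment, N m; "finger_gap": finger opening in m.
Only numpy, scipy, OpenCV 4.12 (cv2) and the standard library are available. Lean on these libraries where they do the work, as an engineer would, in place of code of your own. Each camera call takes 0.05 s, during which the arm holds its last target.

### The job

Shut the clear sliding guard of the coil test stand and latch it: lift the latch bar by its cross handle, carry the guard along, set the bar's nose lightly down on the keeper's flat top for a moment, then slide it along there until it drops fully into the notch, and let go. Treat the latch gently: never ram or press the bar hard against the keeper (20 N is too much), and leave the other things where they are.

Things in the scene. Friction and masses are not known exactly. Their poses are not given: they have to be found in the camera images.
- plinth: Fixed base of a coil test stand: grey box 140 x 560 x 40 mm high (x, y, z), lying flat. Origin: centre of its underside. Its y axis (the long one) is the way the guard slides shut; z up. Heights below are above the table.
- guard (a joint): How far the clear sliding guard (hood 110 x 130 mm, top 146 mm high, 0.7 kg, carries the latch bar) is slid along the plinth's +y, in m: 0 open, 0.180 at its end stop. It slides with 1 to 2 N of drag and stays where left. With the nose in the notch it reads 0.150 plus the keeper's offset (see bracket), give or take 2 mm.
- latch (a joint): Angle of the steel latch bar, in rad: 0 level on its stop, growing as its nose is lifted (to 0.7). It hinges on the guard's leading face about the plinth's x, points to +y and falls back by its own weight (about 3 N at the handle; no spring). Nose standing on a keeper land: about 0.12; dropped into the notch: 0.
- pivot (a point): The hinge axis of the latch bar, 85 mm above the table, at mid width; it travels with the guard.
- handle (a point): Centre of the black cross handle on the latch bar: a round horizontal rod 18 mm in diameter and 40 mm long lying across the bar (along the plinth's x), on an 8 mm stem; 105 mm ahead (+y) of the pivot and 44 mm above it when the bar is level, 29 mm clear above the bar (12 mm wide and thick). Rigid with the bar.
- nose (a point): Middle of the rounded bottom of the bar's downturned nose (10 mm along the slide, 12 mm across, 23 mm below the bar). It lies 140 mm ahead of the pivot and 29 mm below it when the bar is level (then 56 mm above the table).
- bracket: Steel foot plate fixed on the plinth, axes like the plinth's; origin at plinth-top height (40 mm), in the plane in which the bar swings, 165 mm along +y from the plinth's centre. It carries the keeper, an upright steel strip 16 mm thick. The keeper was set by hand in slotted holes and is tight: its notch's middle lies anywhere from 24 mm before to 24 mm beyond this origin along y; that is not measured.
- keeper_top (a point): Point 32 mm above the bracket's origin, at the height of the keeper's flat top (16 mm above the resting nose). Along +y the keeper has a front land 66 mm long with a square upright front face, a notch 14 mm long open at the top and 26 mm deep, and a rear land 54 mm long. This point is fixed to the bracket, not to the hand-set keeper, so it is not the true notch.
- cap: Black terminal cap, 22 mm across, 26 mm high, loose on the plinth beside the keeper; bystander. Origin: centre of its underside.
- driver: Screwdriver 160 mm long lying on the table; bystander.
- weight: Brass weight, 40 mm across, 60 mm high; bystander. Origin: centre of its underside.
- bobbin: Copper coil on a white bobbin, 60 mm across, 38 mm high; bystander. Origin: centre of its underside.
- jar: Small clear jar, 52 mm across, 60 mm high; bystander. Origin: centre of its underside.
- spanner: Spanner 150 mm long lying on the table; bystander.
- magnet: Dark steel block 50 x 30 x 20 mm high; bystander. Origin: centre of its underside.

How it is judged:
By the outcome, as a careful person would: the job done as asked, in the order asked, and still so for the second after the job is handed in, with the robot touching nothing.
It also fails if it takes over 51 s, if anything falls off the work surface, if the arm or the gripper's body presses on something with over 40 N, if the wrist force passes 120 N, or if a joint passes its speed limit or range.

## Working session

There is one attempt and no reset: what is moved stays moved. The work goes in short steps, Python scripts to look and compute and a tool call to move; the robot and the scene stay as the last step left them, time stands still between calls to the robot, and variables do not carry over. Pictures are saved under pics/ and viewed, and the job is handed in when it is done.

Besides the shell and the picture viewer there is one more tool, called after "Emit:" as name(argument=value, ...), one argument or row to a line, values as JSON. drive_tool: Moves the arm, as the interface text tells. Its arguments: {"type":"object","properties":{"plan":{"type":"array","items":{"type":"array","items":{"type":"array","items":{"type":"number"}}}},"squeeze":{"type":"number"}},"required":["plan"]}

```bash
ls; mkdir -p pics
python3 - <<'E'
from workcell import env
import cv2, numpy as np
print(env.get_state())
for n in ["scene","top","wrist"]:
    im=env.read_camera(n); cv2.imwrite(f"pics/{n}0.png",im[:,:,::-1]); m=env.camera_model(n)
    for k,v in m.items(): print(n,k,np.round(np.array(v),4).tolist())
E
```

```text
pics
{'clock': 0.0, 'joint_pos': array([ 1.04341578e+00,  3.14032422e-01,  4.49500365e-02,  1.30355007e+00,
       -1.31549878e-05,  1.43119918e+00]), 'qvel': array([ 1.24813946e-03, -5.28797181e-05, -1.18568090e-03,  9.84895390e-04,
        6.97145290e-04, -9.87050034e-04]), 'tau': array([-2.04250869e-04, -4.80628395e+01,  2.98532724e+01,  1.92795612e-02,
        1.65642894e-05, -6.38516173e-07]), 'tcp_pos': array([0.21718386, 0.53186156, 0.23037879]), 'orientation': array([ 0.69364849,  0.13562972,  0.6940647 , -0.13685958]), 'wrist_force': array([-0.1907601 ,  0.47755311,  0.89440714]), 'ft_torque': array([-0.0327182 , -0.01910074, -0.0239561 ]), 'finger_gap': 0.08544882803415076}
scene camera_matrix [[594.7368, 0.0, 315.5008], [0.0, 594.7368, 239.2594], [0.0, 0.0, 1.0]]
scene camera_from_world [[-0.5926, 0.8055, 0.0091, 0.3086], [0.5469, 0.4106, -0.7296, -0.2697], [-0.5914, -0.4274, -0.6838, 1.2904], [0.0, 0.0, 0.0, 1.0]]
top camera_matrix [[564.2261, 0.0, 322.9772], [0.0, 564.2261, 242.0505], [0.0, 0.0, 1.0]]
top camera_from_world [[0.049, -0.9988, 0.0019, 0.0023], [-0.9752, -0.0483, -0.2162, 0.5956], [0.216, 0.0087, -0.9764, 1.0496], [0.0, 0.0, 0.0, 1.0]]
wrist camera_matrix [[342.0715, 0.0, 316.48], [0.0, 342.0715, 237.5932], [0.0, 0.0, 1.0]]
wrist T_tool_cam [[-0.0001, -0.3227, 0.9465, -0.1433], [1.0, 0.0002, 0.0002, 0.0009], [-0.0002, 0.9465, 0.3227, -0.0837], [0.0, 0.0, 0.0, 1.0]]
```

View pics/scene0.png

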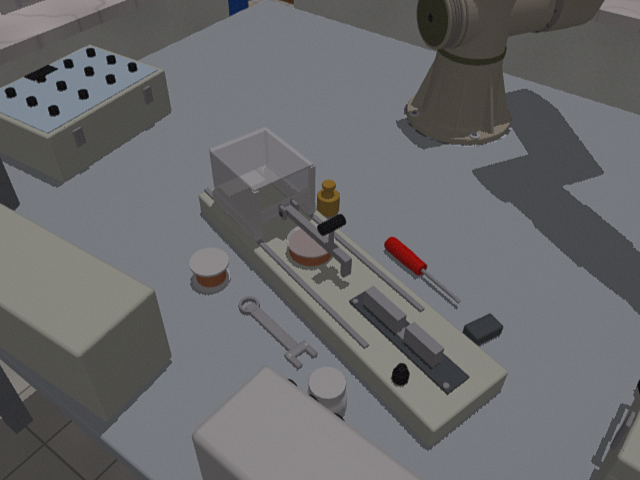

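View pics/top0.png

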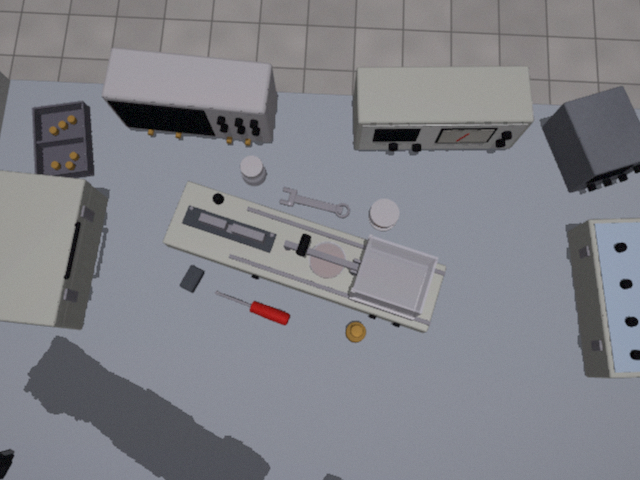

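View pics/wrist0.png

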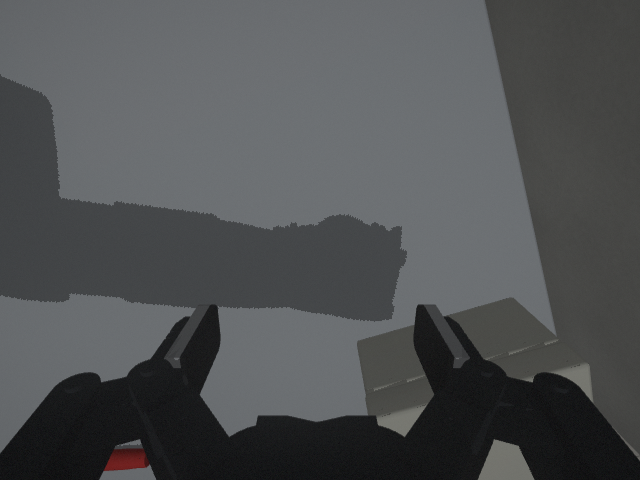

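The scene shows the guard open at the right end, the bar with its black handle at about (304,245) in top, and the keeper at about (230,225) in top. I'll zoom in to measure these.

```bash
cat > h.py <<'E'
import numpy as np, cv2
from workcell import env
M={n:env.camera_model(n) for n in ["scene","top","wrist"]}
def ray(n,uv):
    K=np.array(M[n]["camera_matrix"]); T=np.array(M[n]["camera_from_world"])
    d=T[:3,:3].T@np.linalg.solve(K,[uv[0],uv[1],1.]); o=-T[:3,:3].T@T[:3,3]
    return o,d/np.linalg.norm(d)
def onz(n,uv,z):
    o,d=ray(n,uv); return o+d*(z-o[2])/d[2]
def tri(u1,u2):
    o1,d1=ray("scene",u1);o2,d2=ray("top",u2)
    s=np.linalg.lstsq(np.c_[d1,-d2],o2-o1,rcond=None)[0]
    a=o1+s[0]*d1;b=o2+s[1]*d2
    return (a+b)/2,np.linalg.norm(a-b)
def proj(n,p):
    K=np.array(M[n]["camera_matrix"]); T=np.array(M[n]["camera_from_world"])
    q=K@(T[:3,:3]@p+T[:3,3]); return q[:2]/q[2]
def crop(im,x0,y0,w,h,s,out):
    cv2.imwrite(out,cv2.resize(im[y0:y0+h,x0:x0+w],None,fx=s,fy=s,interpolation=cv2.INTER_CUBIC))
E
python3 - <<'E'
from h import *
t=cv2.imread("pics/top0.png"); s=cv2.imread("pics/scene0.png")
crop(t,155,170,300,170,2.66,"pics/t_c.png")
crop(s,190,120,330,330,1.8,"pics/s_c.png")
E
```

```text
(no output)
```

View pics/t_c.png

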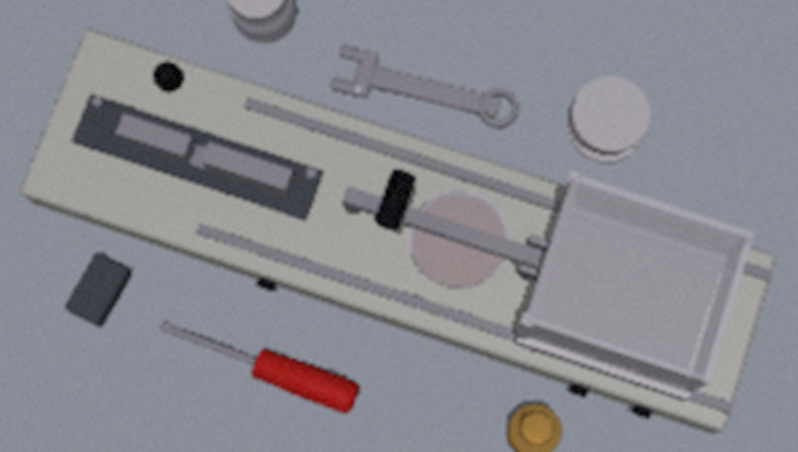

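View pics/s_c.png

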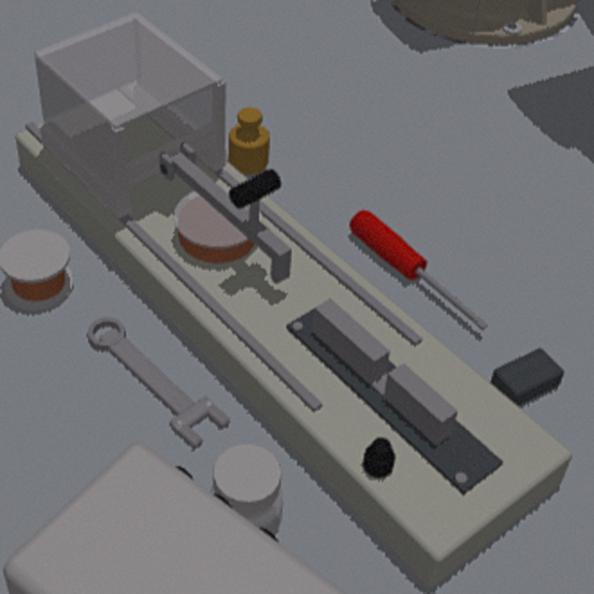

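The crops show the plinth corners at about (88,30), (24,195), (773,255) and (722,430) in the top crop. The notch gap is at about (190,153), and the handle is at about (395,200).

Run:
```python
from h import *
f=2.66
def c2(p): return (155+(p[0]+.5)/f-.5,170+(p[1]+.5)/f-.5)
TL,BL,TR,BR=[onz("top",c2(p),.04)[:2] for p in [(88,30),(24,195),(773,255),(722,430)]]
print("corners",TL,BL,TR,BR,np.linalg.norm(TL-TR),np.linalg.norm(BL-BR),np.linalg.norm(TL-BL),np.linalg.norm(TR-BR))
t=cv2.imread("pics/top0.png");s=cv2.imread("pics/scene0.png")
C=(TL+BL+TR+BR)/4
# plinth mask fit: yellowish
for n,im,box in [("top",t,(285,225,325,265)),("scene",s,(312,210,350,238))]:
    x0,y0,x1,y1=box; sub=im[y0:y1,x0:x1].max(2)
    m=(sub<70).astype(np.uint8); k,l,st,ce=cv2.connectedComponentsWithStats(m)
    for i in range(1,k):
        if st[i,4]>20:
            pts=np.argwhere(l==i)[:,::-1]+[x0,y0]
            print(n,"handle",ce[i]+[x0,y0],st[i],cv2.minAreaRect(pts.astype(np.float32)))
y=(TL+BL-TR-BR);y/=np.linalg.norm(y);print("centre",C,"ydir",y,np.degrees(np.arctan2(y[1],y[0])))
w=np.array([y[1],-y[0]])
# keeper land edges at z=.072 (top crop)
for p in [(294,176),(289,187),(196,148),(190,165),(188,137),(184,153),(122,113),(116,133)]:
    P=onz("top",c2(p),.072)[:2]-C; print(p,"y",P@y,"x",P@w)
# scene crop: top face
def c3(p): return (190+(p[0]+.5)/1.8-.5,120+(p[1]+.5)/1.8-.5)
for p in [(332,299),(316,308),(388,350),(374,361),(402,366),(388,375),(456,410),(443,420)]:
    P=onz("scene",c3(p),.072)[:2]-C; print("s",p,"y",P@y,"x",P@w)
```

```text
corners [0.71584441 0.31771328] [0.58247988 0.35297852] [ 0.56427165 -0.21529664] [ 0.43184544 -0.17815542] 0.554142472764613 0.5520815136724264 0.1379483014729874 0.13753607664207593
top handle [303.20100503 244.90954774] [ 11   9  15  23 199] ((302.9499816894531, 244.6500244140625), (9.803058624267578, 21.50348663330078), 18.43494987487793)
scene handle [331.08072917 225.109375  ] [  5   4  29  24 384] ((331.7500305175781, 224.75003051757812), (19.091880798339844, 28.284271240234375), 45.0)
centre [0.57361034 0.06930993] ydir [0.2731881  0.96196063] 74.14593412945237
(294, 176) y 0.0807056363935492 x 0.004625251717281218
(289, 187) y 0.08135897011815153 x -0.004400364349920206
(196, 148) y 0.1569160730026373 x 0.0013852334326941043
(190, 165) y 0.15652463345037623 x -0.012188966445326334
(188, 137) y 0.16554055585528718 x 0.007373461841499647
(184, 153) y 0.16399351654753022 x -0.005047570918426904
(122, 113) y 0.21876923425091646 x 0.008896221811206802
(116, 133) y 0.21737582348110243 x -0.006917841846741512
s (332, 299) y 0.08577587961455758 x -0.0046559936780339204
s (316, 308) y 0.0852790265145445 x 0.011305090603488211
s (388, 350) y 0.14867039442498803 x -0.0035145590961151696
s (374, 361) y 0.14993915857576773 x 0.011866414346590453
s (402, 366) y 0.1656925450981623 x -0.001112503502886448
s (388, 375) y 0.16546790037820366 x 0.01276407148414782
s (456, 410) y 0.2167904714479371 x -0.003475346726397751
s (443, 420) y 0.2171988302118098 x 0.009983449086977623
```

Run:
```python
from h import *
from scipy.spatial.transform import Rotation as R
P,e=tri((331.4,224.9),(303.1,244.8)); print("handle",P,e)
C=np.array([0.57361034,0.06930993]);y=np.array([0.2731881,0.96196063]);w=np.array([y[1],-y[0]])
print("plinth coords y,x",(P[:2]-C)@y,(P[:2]-C)@w)
print(onz("top",(303.1,244.8),.135),onz("scene",(331.4,224.9),.129))
q=env.get_state()["orientation"];r=R.from_quat([q[1],q[2],q[3],q[0]]);print(r.as_matrix().round(3))
ty=r.as_matrix()[:,1];print(np.degrees(np.arctan2(ty[1],ty[0])))
# bar ends for direction: bar edges
```

```text
handle [0.57464744 0.06700218 0.12628765] 0.0018344937160374596
plinth coords y,x -0.001936645738237462 0.0016281011572689312
[0.57230502 0.06740037 0.135     ] [0.57757681 0.06786555 0.129     ]
[[-0.001  0.378  0.926]
 [-0.001  0.926 -0.378]
 [-1.    -0.001 -0.   ]]
67.78121310897929
```

The handle is at about (0.575, 0.067, 0.126-0.129), which matches its stated 0.129 height. The notch middle is at about 0.157 along the plinth, an offset of roughly −8 mm. I'll approach at height first.

Emit:
drive_tool(
  plan=[
    [[0,0,0,-6.4,0,0,1],[0,-2.33,3.14,0,0,0,1],[0,-2.33,3.14,0,0,0,1],[0,-2.33,3.14,0,0,0,1],[0,-2.33,3.14,0,0,0,1]],
  ],
  squeeze=25,
)

```text
clock: 0.57
tcp_pos: [0.3132, 0.4071, 0.2309]
orientation: [0.7, 0.097, 0.701, -0.097]
wrist_force: [1.4, 0.5, 0.1]
finger_gap: 0.0856
```

Emit:
drive_tool(
  plan=[
    [[0,-2.33,3.14,0,0,0,1],[0,-2.33,3.14,0,0,0,1],[0,-2.33,3.14,0,0,0,1],[0,-2.33,3.14,0,0,0,1],[0,-2.33,3.14,0,0,0,0.7]],
  ],
)

```text
clock: 0.98
tcp_pos: [0.4328, 0.2518, 0.2312]
orientation: [0.7, 0.097, 0.7, -0.097]
wrist_force: [0.4, 1.2, 0.2]
finger_gap: 0.0753
```

Emit:
drive_tool(
  plan=[
    [[0,-2.33,3.14,0,0,0,0.7],[0,-2.33,3.14,0,0,0,0.7],[0,-2.33,3.14,0,0,0,0.7],[0,-1.5,2.0,0,0,0,0.7],[0,0,0,0,0,0,0.7]],
  ],
)

```text
clock: 1.4
tcp_pos: [0.5218, 0.1368, 0.2306]
orientation: [0.7, 0.099, 0.7, -0.1]
wrist_force: [0.1, 1.0, 0.0]
finger_gap: 0.0596
```

```bash
cat >> h.py <<'E'
from scipy.spatial.transform import Rotation as R
def look(tag,names=("wrist",)):
    st=env.get_state(); q=st["orientation"]; Rt=R.from_quat([q[1],q[2],q[3],q[0]]).as_matrix()
    A=np.eye(4);A[:3,:3]=Rt;A[:3,3]=st["tcp_pos"]
    out={}
    for n in names:
        im=env.read_camera(n)[:,:,::-1].copy(); cv2.imwrite(f"pics/{n}{tag}.png",im); out[n]=im
    np.save(f"pics/pose{tag}.npy",A); return out,A
def setw(A):
    M["wrist"]["camera_from_world"]=np.linalg.inv(A@np.array(M["wrist"]["T_tool_cam"]))
C=np.array([0.57361034,0.06930993]);Y=np.array([0.2731881,0.96196063]);X=np.array([Y[1],-Y[0]])
def pl(p): p=np.asarray(p); return (p[:2]-C)@X,(p[:2]-C)@Y
E
python3 - <<'E'
from h import *
o,A=look("1"); print(A.round(4))
E
```

```text
[[ 9.000e-04  2.780e-01  9.606e-01  5.218e-01]
 [-1.200e-03  9.606e-01 -2.780e-01  1.368e-01]
 [-1.000e+00 -9.000e-04  1.200e-03  2.306e-01]
 [ 0.000e+00  0.000e+00  0.000e+00  1.000e+00]]
```

View pics/wrist1.png

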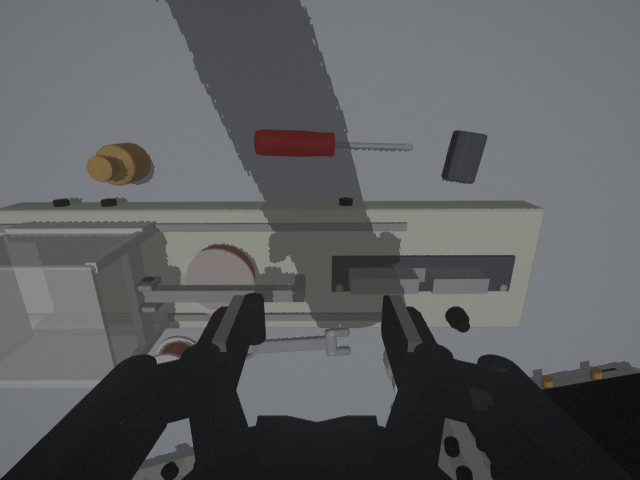

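The wrist picture shows the plinth aligned with the image axis. The keeper lands run from about (350,268) to (488,268), the notch is near (425,275) and the nose is near (300,288). The left finger hides the handle.

Run:
```python
from h import *
im=cv2.imread("pics/wrist1.png"); crop(im,320,240,210,100,3.8,"pics/w1c.png")
crop(im,120,190,220,140,3.6,"pics/w1d.png")
```

```text
(no output)
```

View pics/w1c.png

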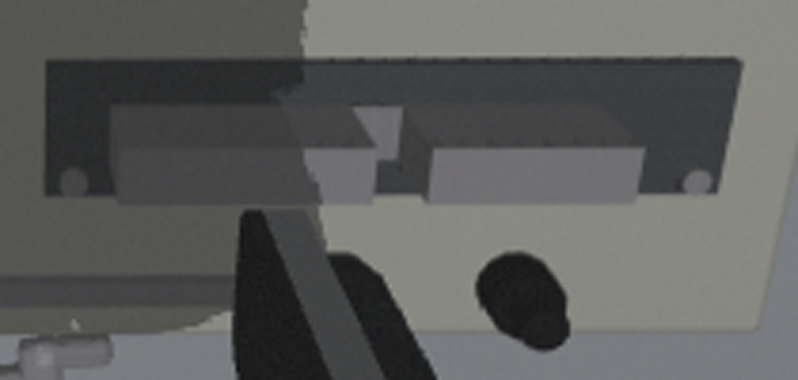

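View pics/w1d.png

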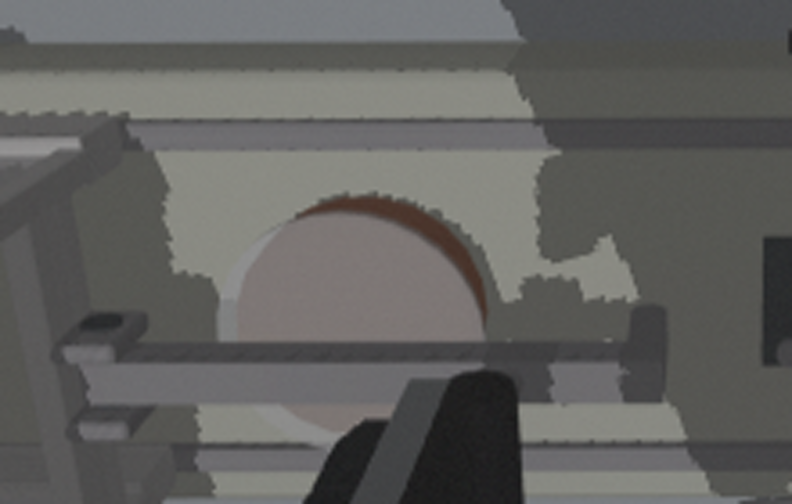

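Run:
```python
from h import *
setw(np.load("pics/pose1.npy"))
f=3.8
for p in [(117,148),(119,204),(377,148),(373,204),(430,148),(428,204),(645,148),(638,204)]:
    print(p,np.round(pl(onz("wrist",(320+(p[0]+.5)/f-.5,240+(p[1]+.5)/f-.5),.072)),4))
for p in [(46,60),(46,195),(742,60),(720,193)]:
    print("plate",p,np.round(pl(onz("wrist",(320+(p[0]+.5)/f-.5,240+(p[1]+.5)/f-.5),.042)),4))
f=3.6
for p in [(642,362),(642,403),(90,362),(90,403),(640,303),(666,306)]:
    print("bar",p,np.round(pl(onz("wrist",(120+(p[0]+.5)/f-.5,190+(p[1]+.5)/f-.5),.091)),4))
print("tcp",pl(np.load("pics/pose1.npy")[:3,3]))
```

```text
(117, 148) [-0.0065  0.0843]
(119, 204) [0.0095 0.0853]
(377, 148) [-0.0062  0.1508]
(373, 204) [0.0098 0.1513]
(430, 148) [-0.0062  0.1644]
(428, 204) [0.0099 0.1655]
(645, 148) [-0.006   0.2193]
(638, 204) [0.0101 0.2201]
plate (46, 60) [-0.0188  0.0673]
plate (46, 195) [0.0226 0.0677]
plate (742, 60) [-0.018   0.2583]
plate (720, 193) [0.0228 0.2595]
bar (642, 362) [-0.0041  0.0343]
bar (642, 403) [0.0078 0.034 ]
bar (90, 362) [-0.0047 -0.1072]
bar (90, 403) [ 0.0072 -0.1092]
bar (640, 303) [-0.0207  0.0341]
bar (666, 306) [-0.0198  0.0407]
tcp (np.float64(-0.06827594410937522), np.float64(0.0507665689004682))
```

Emit:
drive_tool(
  plan=[
    [[0,-1.8,2.4,0,0,0,0.7],[0,-1.8,2.4,0,0,0,0.7],[0.5,-1.7,2.2,0,0,0,0.7],[2,0,0,0,0,0,0.7],[0,0,0,0,0,0,0.7]],
  ],
)

```text
clock: 1.87
tcp_pos: [0.5703, 0.0705, 0.2029]
orientation: [0.698, 0.098, 0.702, -0.098]
wrist_force: [-1.6, -0.7, -0.7]
finger_gap: 0.0599
```

Run:
```python
from h import *
o,A=look("2"); print(A.round(4),pl(A[:3,3])); setw(A)
P=np.r_[C+X*.0017-Y*.002,.129]; print(proj("wrist",P),np.linalg.inv(A)@np.r_[P,1])
```

```text
[[-5.500e-03  2.737e-01  9.618e-01  5.703e-01]
 [ 5.000e-04  9.618e-01 -2.737e-01  7.050e-02]
 [-1.000e+00 -1.000e-03 -5.400e-03  2.029e-01]
 [ 0.000e+00  0.000e+00  0.000e+00  1.000e+00]] (np.float64(-0.0035388677852938926), np.float64(0.0002050932931459002))
[311.92667525 258.67952963] [ 0.07383283 -0.00212834  0.00564233  1.        ]
```

View pics/wrist2.png

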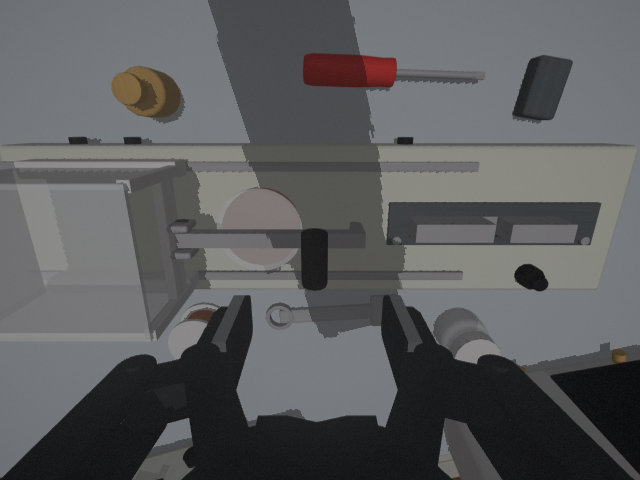

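The handle is centred between the fingers at (314,258), against a prediction of (312,259). I'll descend.

Emit:
drive_tool(
  plan=[
    [[2,0,0,0,0,0,0.7],[2,0,0,0,0,0,0.7],[2,0,0,0,0,0,0.7],[0,0,0,0,0,0,0.7],[0,0,0,0,0,0,0.7]],
  ],
)

```text
clock: 2.33
tcp_pos: [0.5704, 0.0719, 0.1464]
orientation: [0.7, 0.097, 0.701, -0.097]
wrist_force: [-1.4, -0.2, 0.8]
finger_gap: 0.0599
```

Run:
```python
from h import *
o,A=look("3"); print(A.round(4),pl(A[:3,3]));
```

```text
[[-2.300e-03  2.709e-01  9.626e-01  5.704e-01]
 [ 3.000e-04  9.626e-01 -2.709e-01  7.190e-02]
 [-1.000e+00 -3.000e-04 -2.300e-03  1.464e-01]
 [ 0.000e+00  0.000e+00  0.000e+00  1.000e+00]] (np.float64(-0.0038176637733748687), np.float64(0.0016346240474221774))
```

View pics/wrist3.png

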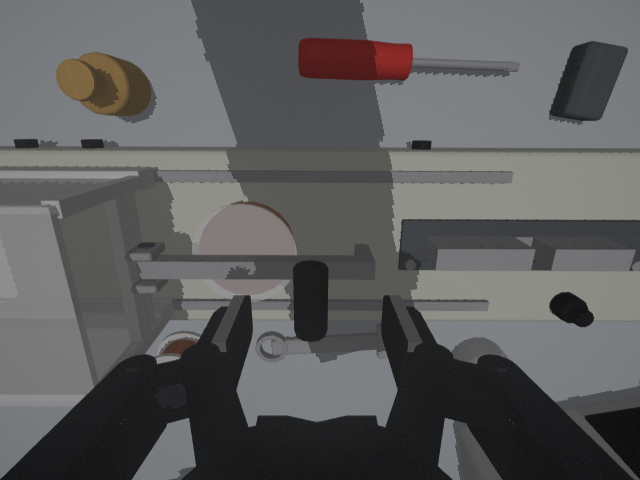

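Emit:
drive_tool(
  plan=[
    [[1,-0.25,0.5,0,0,0,0.7],[1.3,0,0,0,0,0,0.7],[1.3,0,0,0,0,0,0.7],[0,0,0,0,0,0,0.6],[0,0,0,0,0,0,0.5]],
  ],
)

```text
clock: 2.8
tcp_pos: [0.576, 0.0668, 0.1105]
orientation: [0.7, 0.097, 0.7, -0.097]
wrist_force: [0.4, -0.9, 1.2]
finger_gap: 0.0428
```

Run:
```python
from h import *
o,A=look("4"); print(A.round(4),pl(A[:3,3]));
```

```text
[[-2.000e-04  2.725e-01  9.621e-01  5.760e-01]
 [ 1.000e-04  9.621e-01 -2.725e-01  6.680e-02]
 [-1.000e+00  0.000e+00 -2.000e-04  1.105e-01]
 [ 0.000e+00  0.000e+00  0.000e+00  1.000e+00]] (np.float64(0.003013727150800875), np.float64(-0.001715158313307242))
```

View pics/wrist4.png

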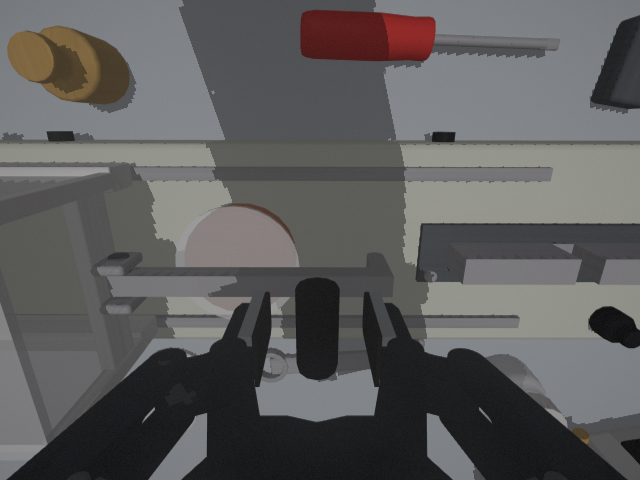

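The rod is centred between the pads at (317,328), so I'll close.

Emit:
drive_tool(
  plan=[
    [[0,0,0,0,0,0,0.3],[0,0,0,0,0,0,0.1],[0,0,0,0,0,0,0.1],[0,0,0,0,0,0,0.1],[0,0,0,0,0,0,0.1]],
  ],
)

```text
clock: 3.27
tcp_pos: [0.5768, 0.0668, 0.1114]
orientation: [0.701, 0.097, 0.7, -0.097]
wrist_force: [0.3, -1.0, 5.0]
finger_gap: 0.017
```

Emit:
drive_tool(
  plan=[
    [[-0.52,-0.14,0,0,0,2.86,0.1],[-0.52,-0.14,0,0,0,2.86,0.1],[-0.52,-0.14,0,0,0,2.86,0.1],[0,0,0,0,0,0,0.1],[0,0,0,0,0,0,0.1]],
  ],
)

```text
clock: 3.68
tcp_pos: [0.5751, 0.0611, 0.1257]
orientation: [0.706, 0.149, 0.691, -0.046]
wrist_force: [2.0, -0.6, -2.0]
finger_gap: 0.0176
```

Run:
```python
from h import *
o,A=look("5",("wrist","scene")); print(A.round(4),pl(A[:3,3])); crop(o["scene"],190,120,330,330,1.8,"pics/s5c.png")
```

```text
[[ 0.0417  0.2709  0.9617  0.5751]
 [ 0.1417  0.9512 -0.2741  0.0611]
 [-0.989   0.1477  0.0013  0.1257]
 [ 0.      0.      0.      1.    ]] (np.float64(0.003666453561804047), np.float64(-0.007537135525986009))
```

View pics/wrist5.png

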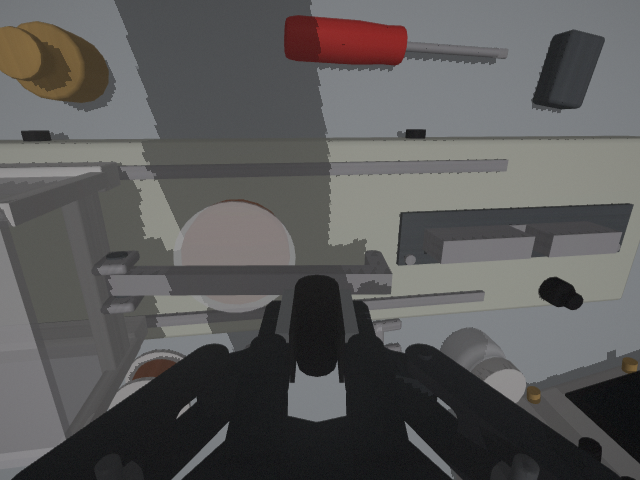

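View pics/s5c.png

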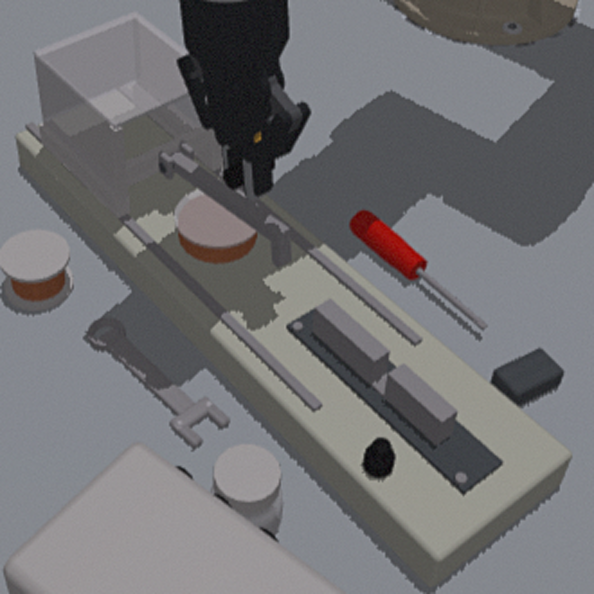

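The bar lifts with the tool and the guard has not moved. I'll finish the lift, then carry the guard along.

Emit:
drive_tool(
  plan=[
    [[-0.55,-0.14,0,0,0,2.86,0.1],[-0.55,-0.14,0,0,0,2.86,0.1],[0,0,0,0,0,0,0.1],[0.12,0.48,0,0,0,0,0.1],[0.25,0.97,0,0,0,0,0.1]],
  ],
)

```text
clock: 4.2
tcp_pos: [0.5778, 0.0711, 0.1354]
orientation: [0.707, 0.183, 0.683, -0.011]
wrist_force: [4.7, -3.2, -3.4]
finger_gap: 0.0165
```

Emit:
drive_tool(
  plan=[
    [[0.37,1.45,0,0,0,0,0.1],[0.37,1.45,0,0,0,0,0.1],[0.25,0.97,0,0,0,0,0.1],[0.12,0.48,0,0,0,0,0.1],[0,0,0,0,0,0,0.1]],
  ],
)

```text
clock: 4.62
tcp_pos: [0.5911, 0.1173, 0.1359]
orientation: [0.708, 0.183, 0.682, -0.009]
wrist_force: [5.3, -0.6, -2.5]
finger_gap: 0.0171
```

Run:
```python
from h import *
o,A=look("6",("wrist","scene")); print(A.round(4),pl(A[:3,3])); crop(o["scene"],190,120,330,330,1.8,"pics/s6c.png")
```

```text
[[ 0.0688  0.2614  0.9628  0.5911]
 [ 0.2368  0.9332 -0.2703  0.1173]
 [-0.9691  0.2466  0.0023  0.1359]
 [ 0.      0.      0.      1.    ]] (np.float64(0.0036628754594771186), np.float64(0.05096858980989229))
```

View pics/wrist6.png

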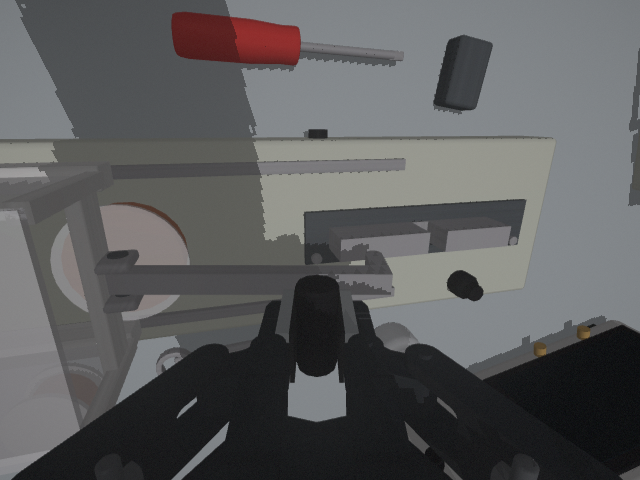

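View pics/s6c.png

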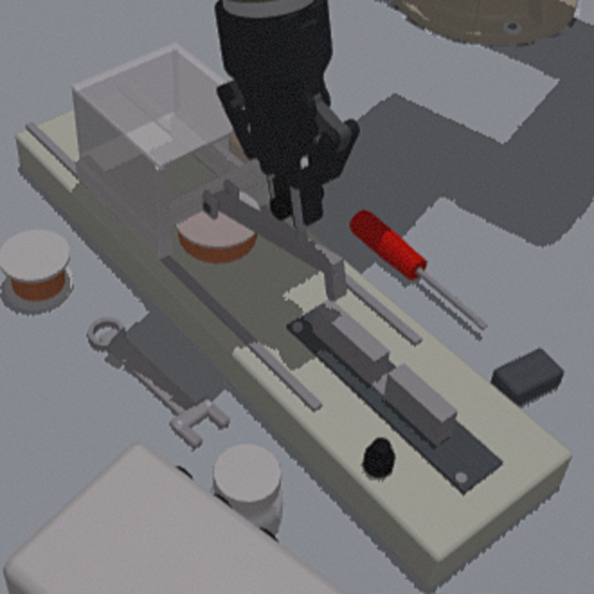

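Using the measured tool tilt of 0.25 rad, the nose is at about Y=0.098, roughly 19 mm above the front land. I'll go 27 mm further, then lower most of the way.

Emit:
drive_tool(
  plan=[
    [[0.15,0.58,0,0,0,0,0.1],[0.25,0.97,0,0,0,0,0.1],[0.2,0.78,0,0,0,0,0.1],[0.07,0.29,0,0,0,0,0.1],[0,0,0,0,0,0,0.1]],
  ],
)

```text
clock: 5.13
tcp_pos: [0.5984, 0.1429, 0.1358]
orientation: [0.708, 0.183, 0.682, -0.009]
wrist_force: [5.6, -0.9, -2.1]
finger_gap: 0.0172
```

Emit:
drive_tool(
  plan=[
    [[0.4,0.09,0,0,0,-2.2,0.1],[0.4,0.09,0,0,0,-2.2,0.1],[0.2,0.04,0,0,0,-1.1,0.1],[0,0,0,0,0,0,0.1],[0,0,0,0,0,0,0.1]],
  ],
)

```text
clock: 5.55
tcp_pos: [0.5995, 0.1468, 0.1264]
orientation: [0.707, 0.15, 0.69, -0.043]
wrist_force: [5.8, -1.3, -2.2]
finger_gap: 0.0174
```

```bash
cat >> h.py <<'E'
def est(A,h0=.0264):
    a=np.arcsin(A[2,1]); x,y=pl(A[:3,3]); pv=y-(.105*np.cos(a)-h0*np.sin(a))
    return dict(a=round(a,4),tcpY=round(y,4),z=round(A[2,3],4),zexp=round(.085+.105*np.sin(a)+h0*np.cos(a),4),noseY=round(pv+.140*np.cos(a)+.029*np.sin(a),4),nosez=round(.085+.140*np.sin(a)-.029*np.cos(a),4))
E
python3 - <<'E'
from h import *
o,A=look("7",("wrist","scene")); print(est(A),env.get_state()["wrist_force"].round(1)); crop(o["scene"],290,210,150,150,4,"pics/s7c.png")
E
```

```text
{'a': np.float64(0.1523), 'tcpY': np.float64(0.0816), 'z': np.float64(0.1264), 'zexp': np.float64(0.127), 'noseY': np.float64(0.1246), 'nosez': np.float64(0.0776)} [ 5.6 -0.7 -2.1]
```

View pics/wrist7.png

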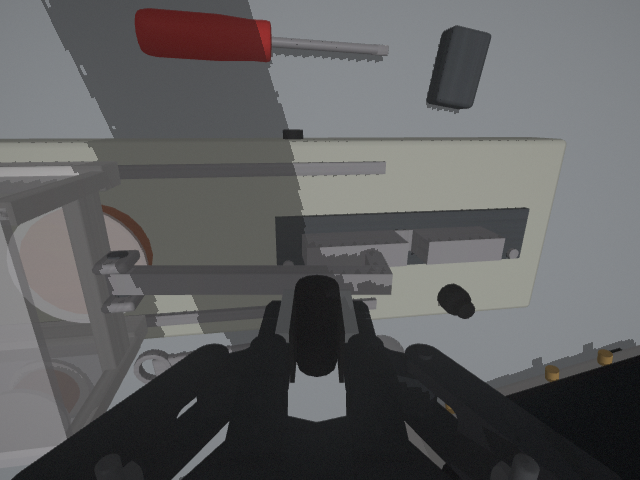

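View pics/s7c.png

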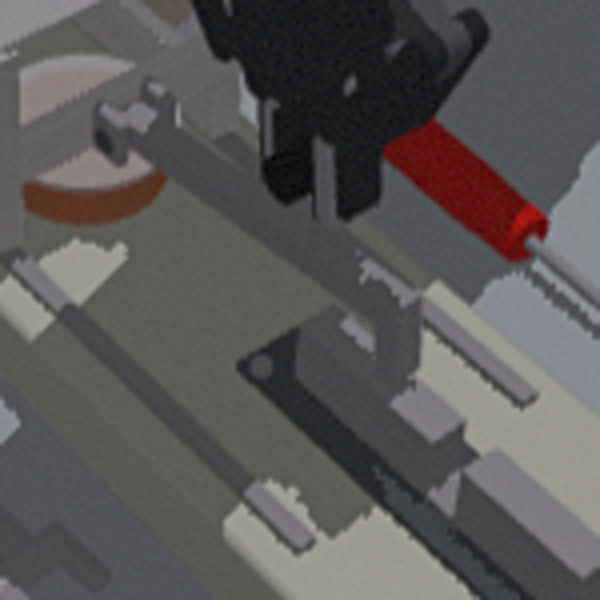

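Emit:
drive_tool(
  plan=[
    [[0.07,0.02,0,0,0,-0.4,0.1],[0.07,0.02,0,0,0,-0.4,0.1],[0.07,0.02,0,0,0,-0.4,0.1],[0.07,0.02,0,0,0,-0.4,0.1],[0,0,0,0,0,0,0.1]],
  ],
)

```text
clock: 6.07
tcp_pos: [0.5997, 0.1477, 0.1238]
orientation: [0.706, 0.14, 0.692, -0.053]
wrist_force: [6.1, -1.4, -1.9]
finger_gap: 0.0171
```

Run:
```python
from h import *
o,A=look("8",("scene",)); print(est(A),env.get_state()["wrist_force"].round(1)); crop(o["scene"],340,250,100,100,6,"pics/s8c.png")
```

```text
{'a': np.float64(0.1242), 'tcpY': np.float64(0.0825), 'z': np.float64(0.1238), 'zexp': np.float64(0.1242), 'noseY': np.float64(0.1241), 'nosez': np.float64(0.0736)} [ 6.7 -2.5 -2.2]
```

View pics/s8c.png

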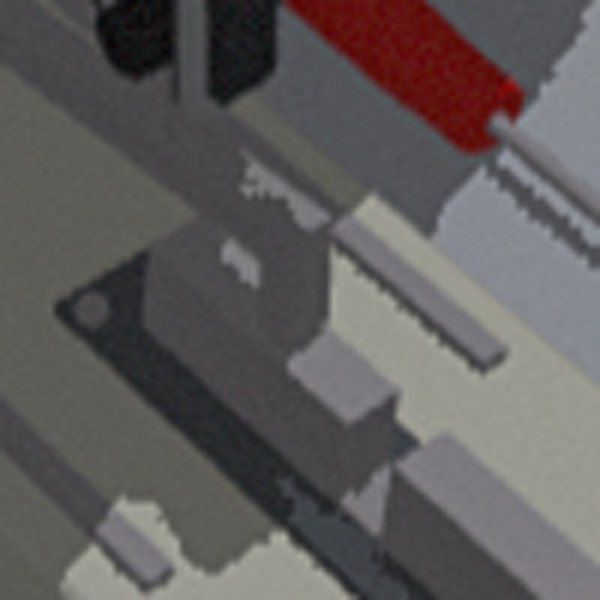

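Emit:
drive_tool(
  plan=[
    [[0.03,0,0,0,0,-0.15,0.1],[0.03,0,0,0,0,-0.15,0.1],[0.03,0,0,0,0,-0.15,0.1],[0.03,0,0,0,0,-0.15,0.1],[0,0,0,0,0,0,0.1]],
  ],
)

```text
clock: 6.53
tcp_pos: [0.5998, 0.1478, 0.1232]
orientation: [0.706, 0.137, 0.693, -0.057]
wrist_force: [5.9, -0.0, 0.3]
finger_gap: 0.0175
```

Run:
```python
from h import *
s=env.get_state();q=s["orientation"];A=np.eye(4);A[:3,:3]=R.from_quat([q[1],q[2],q[3],q[0]]).as_matrix();A[:3,3]=s["tcp_pos"]
print(est(A),s["wrist_force"].round(1),s["ft_torque"].round(2))
```

```text
{'a': np.float64(0.115), 'tcpY': np.float64(0.0827), 'z': np.float64(0.1232), 'zexp': np.float64(0.1233), 'noseY': np.float64(0.1238), 'nosez': np.float64(0.0723)} [ 5.9 -0.   0.3] [-0.3  -0.96 -0.18]
```

The wrist Fz went from −2 to +0.3 N, so the nose is now resting lightly on the front land. I'll pause, then loosen the fingers to a cage. The bar then rests by its own weight, is pushed by the rear pad, and can drop freely.

Emit:
drive_tool(
  plan=[
    [[0,0,0,0,0,0,0.1],[0,0,0,0,0,0,0.25],[0,0,0,0,0,0,0.4],[0,0,0,0,0,0,0.45],[0,0,0,0,0,0,0.45]],
  ],
)

```text
clock: 6.95
tcp_pos: [0.5975, 0.1472, 0.1223]
orientation: [0.704, 0.137, 0.694, -0.057]
wrist_force: [0.3, -0.0, -0.8]
finger_gap: 0.0383
```

Run:
```python
from h import *
o,A=look("9",("wrist","scene",)); print(est(A),env.get_state()["wrist_force"].round(1)); crop(o["scene"],300,210,150,150,4,"pics/s9c.png")
```

```text
{'a': np.float64(0.1147), 'tcpY': np.float64(0.0814), 'z': np.float64(0.1223), 'zexp': np.float64(0.1232), 'noseY': np.float64(0.1225), 'nosez': np.float64(0.0722)} [ 0.4 -0.2 -0.7]
```

View pics/wrist9.png

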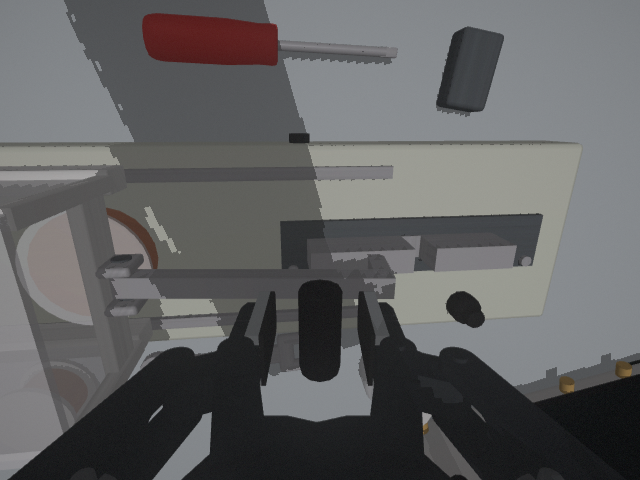

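View pics/s9c.png

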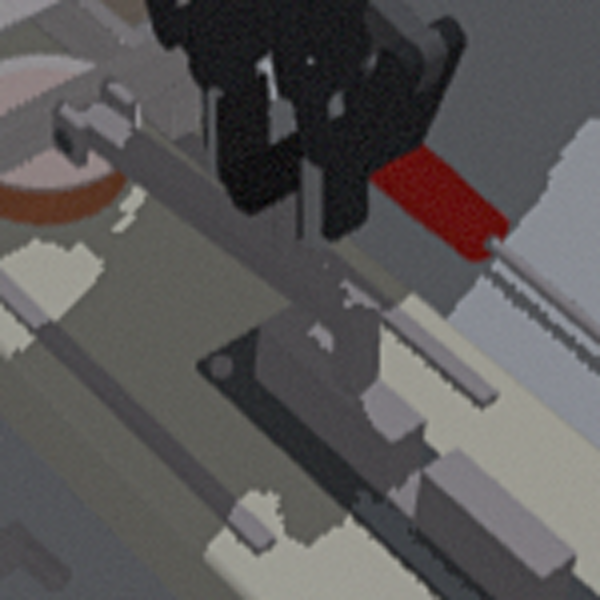

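The rod at (320,330) is free between the pads and the bar stands on the front land. Now I'll push slowly with the rear pad.

Emit:
drive_tool(
  plan=[
    [[0.05,0.5,0,0,0,0,0.45],[0.04,0.4,0,0,0,0,0.45],[0.03,0.3,0,0,0,0,0.45],[0.04,0.35,0,0,0,0,0.45],[0.04,0.35,0,0,0,0,0.45]],
  ],
)

```text
clock: 7.47
tcp_pos: [0.6036, 0.1645, 0.123]
orientation: [0.705, 0.137, 0.694, -0.058]
wrist_force: [-1.1, -4.6, 1.6]
finger_gap: 0.0385
```

Emit:
drive_tool(
  plan=[
    [[0.04,0.35,0,0,0,0,0.45],[0.04,0.35,0,0,0,0,0.45],[0.03,0.3,0,0,0,0,0.45],[0.02,0.2,0,0,0,0,0.45],[0,0,0,0,0,0,0.45]],
  ],
)

```text
clock: 7.88
tcp_pos: [0.6073, 0.1775, 0.1231]
orientation: [0.705, 0.138, 0.694, -0.056]
wrist_force: [0.3, -1.3, -0.4]
finger_gap: 0.0383
```

Run:
```python
from h import *
o,A=look("10",("wrist","scene",)); print(est(A),env.get_state()["wrist_force"].round(1)); crop(o["scene"],300,210,150,150,4,"pics/s10c.png")
```

```text
{'a': np.float64(0.1164), 'tcpY': np.float64(0.1133), 'z': np.float64(0.1231), 'zexp': np.float64(0.1234), 'noseY': np.float64(0.1545), 'nosez': np.float64(0.0724)} [ 0.3 -0.4 -0.2]
```

View pics/wrist10.png

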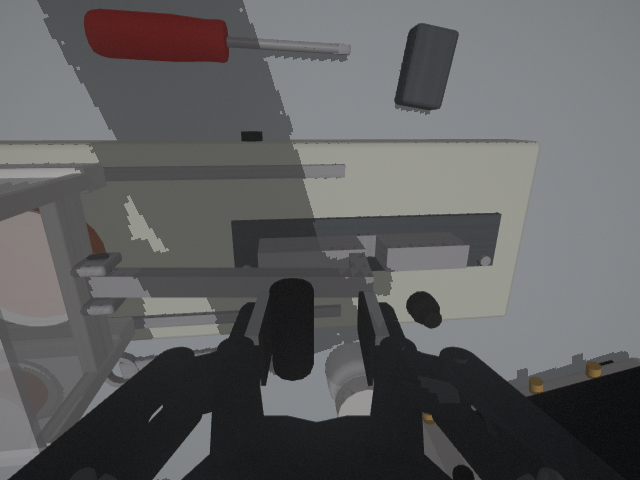

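View pics/s10c.png

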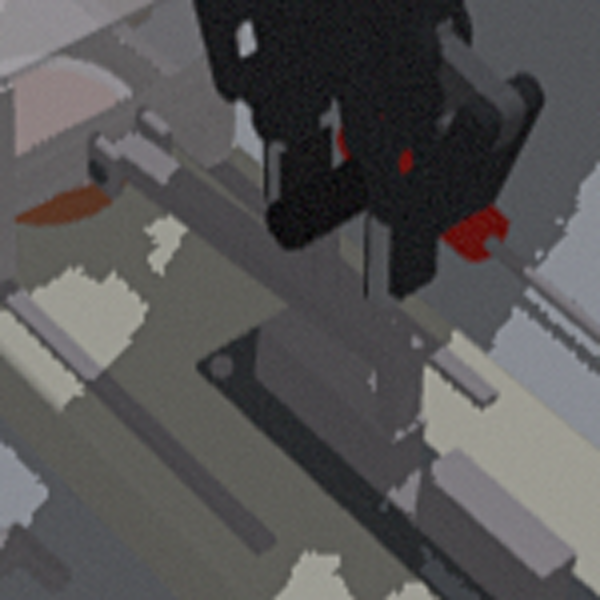

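The nose is at about Y=0.1445, still on the land with about 7 mm to the notch edge. The push force is only a few newtons.

Emit:
drive_tool(
  plan=[
    [[0.02,0.15,0,0,0,0,0.45],[0.02,0.15,0,0,0,0,0.45],[0.02,0.15,0,0,0,0,0.45],[0.02,0.15,0,0,0,0,0.45],[0,0,0,0,0,0,0.45]],
  ],
)

```text
clock: 8.4
tcp_pos: [0.6088, 0.1827, 0.1231]
orientation: [0.705, 0.138, 0.694, -0.057]
wrist_force: [-1.8, -2.6, 0.8]
finger_gap: 0.0387
```

Emit:
drive_tool(
  plan=[
    [[0.01,0.1,0,0,0,0,0.45],[0.01,0.1,0,0,0,0,0.45],[0.01,0.1,0,0,0,0,0.45],[0,0,0,0,0,0,0.45],[0,0,0,0,0,0,0.45]],
  ],
)

```text
clock: 8.82
tcp_pos: [0.6096, 0.186, 0.1231]
orientation: [0.705, 0.138, 0.694, -0.056]
wrist_force: [0.5, 0.0, 0.3]
finger_gap: 0.0382
```

Run:
```python
from h import *
o,A=look("11",("wrist","scene",)); print(est(A),env.get_state()["wrist_force"].round(1)); crop(o["scene"],300,210,150,150,4,"pics/s11c.png")
```

```text
{'a': np.float64(0.1163), 'tcpY': np.float64(0.1221), 'z': np.float64(0.1231), 'zexp': np.float64(0.1234), 'noseY': np.float64(0.1633), 'nosez': np.float64(0.0724)} [-0.5 -0.4 -0.4]
```

View pics/wrist11.png

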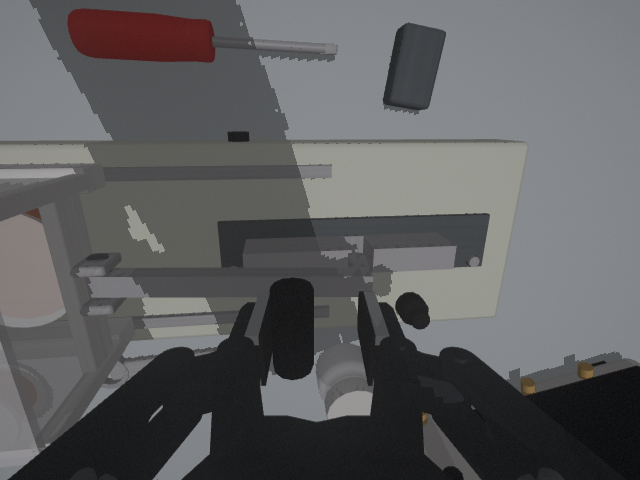

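View pics/s11c.png

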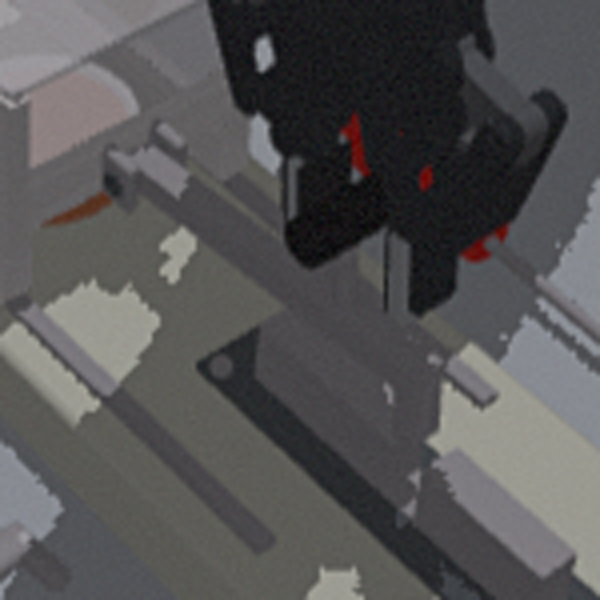

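The nose overlaps the notch but has not dropped, with an estimated centre of 0.153. I'll continue in 0.7 mm rows.

Emit:
drive_tool(
  plan=[
    [[0.01,0.07,0,0,0,0,0.45],[0.01,0.07,0,0,0,0,0.45],[0.01,0.07,0,0,0,0,0.45],[0.01,0.07,0,0,0,0,0.45],[0,0,0,0,0,0,0.45]],
  ],
)

```text
clock: 9.33
tcp_pos: [0.6104, 0.1884, 0.1231]
orientation: [0.705, 0.138, 0.694, -0.057]
wrist_force: [-0.7, -0.4, 0.8]
finger_gap: 0.0385
```

Run:
```python
from h import *
o,A=look("12",("wrist","scene",)); print(est(A),env.get_state()["wrist_force"].round(1)); crop(o["scene"],300,210,150,150,4,"pics/s12c.png")
```

```text
{'a': np.float64(0.1158), 'tcpY': np.float64(0.1246), 'z': np.float64(0.1231), 'zexp': np.float64(0.1234), 'noseY': np.float64(0.1658), 'nosez': np.float64(0.0724)} [-0.3 -0.6 -0.3]
```

View pics/wrist12.png

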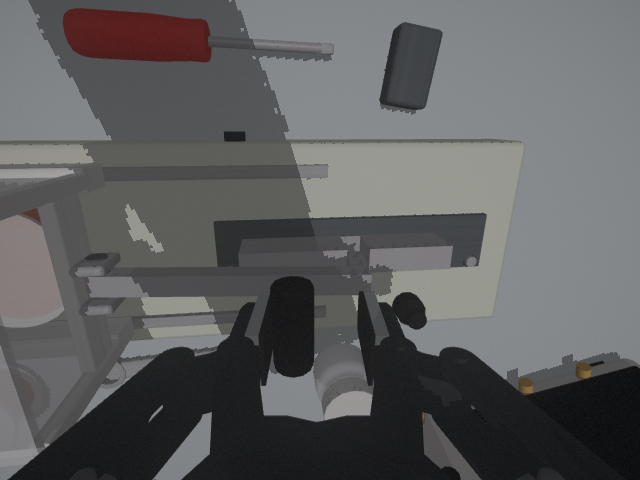

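View pics/s12c.png

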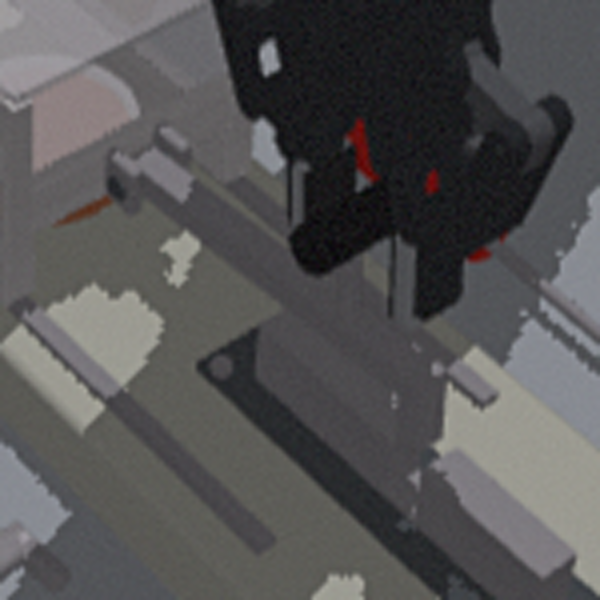

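Emit:
drive_tool(
  plan=[
    [[0.01,0.07,0,0,0,0,0.45],[0.01,0.07,0,0,0,0,0.45],[0.01,0.07,0,0,0,0,0.45],[0,0,0,0,0,0,0.45],[0,0,0,0,0,0,0.45]],
  ],
)

```text
clock: 9.85
tcp_pos: [0.6109, 0.1902, 0.123]
orientation: [0.705, 0.137, 0.694, -0.057]
wrist_force: [-0.2, -0.7, 0.0]
finger_gap: 0.0385
```

Run:
```python
from h import *
o,A=look("13",("wrist","scene",)); print(est(A),env.get_state()["wrist_force"].round(1)); crop(o["scene"],300,210,150,150,4,"pics/s13c.png")
```

```text
{'a': np.float64(0.1153), 'tcpY': np.float64(0.1265), 'z': np.float64(0.123), 'zexp': np.float64(0.1233), 'noseY': np.float64(0.1676), 'nosez': np.float64(0.0723)} [ 0.8 -0.3  0.3]
```

View pics/wrist13.png

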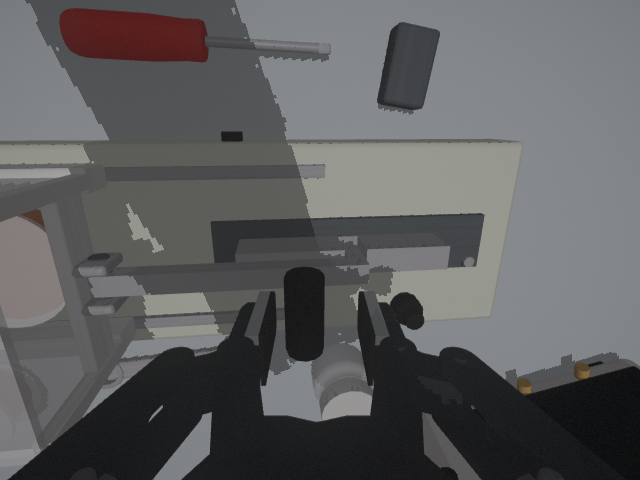

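View pics/s13c.png

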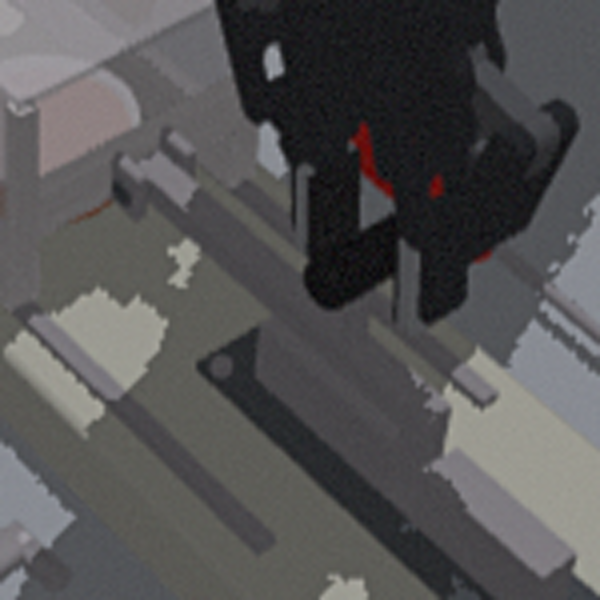

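The rod dropped to (304,313) and left the rear pad, so the nose is in the notch. I'll open wider, withdraw along the finger axis, and verify.

Emit:
drive_tool(
  plan=[
    [[0,0,0,0,0,0,0.6],[0,0,0,0,0,0,0.6],[-1,0,0,0,0,0,0.6],[-2,0,0,0,0,0,0.6],[-3,0,0,0,0,0,0.6]],
  ],
)

```text
clock: 10.37
tcp_pos: [0.6071, 0.1833, 0.181]
orientation: [0.703, 0.137, 0.696, -0.057]
wrist_force: [0.3, 0.5, 0.5]
finger_gap: 0.0513
```

Emit:
drive_tool(
  plan=[
    [[-3,0,0,0,0,0,0.6],[-3,0,0,0,0,0,0.6],[0,0,-3,0,0,0,0.6],[0,0,-3,0,0,0,0.6],[0,0,0,0,0,0,0.6]],
  ],
)

```text
clock: 10.78
tcp_pos: [0.5446, 0.1941, 0.2436]
orientation: [0.704, 0.137, 0.695, -0.056]
wrist_force: [-1.1, 0.4, 0.6]
finger_gap: 0.0512
```

Run:
```python
from h import *
o,A=look("14",("wrist","scene","top")); print(A.round(4),pl(A[:3,3]),env.get_state()["wrist_force"].round(1))
crop(o["scene"],220,120,300,300,2,"pics/s14c.png"); crop(o["top"],155,170,300,170,2.66,"pics/t14c.png")
```

```text
[[ 0.0288  0.2695  0.9626  0.5446]
 [ 0.1112  0.9561 -0.271   0.1941]
 [-0.9934  0.1148 -0.0025  0.2436]
 [ 0.      0.      0.      1.    ]] (np.float64(-0.06199539634968818), np.float64(0.11215136717980094)) [0.2 1.1 0. ]
```

View pics/wrist14.png

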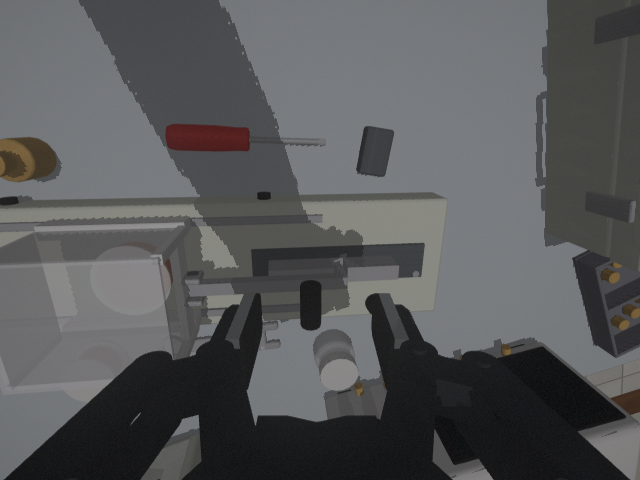

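View pics/s14c.png

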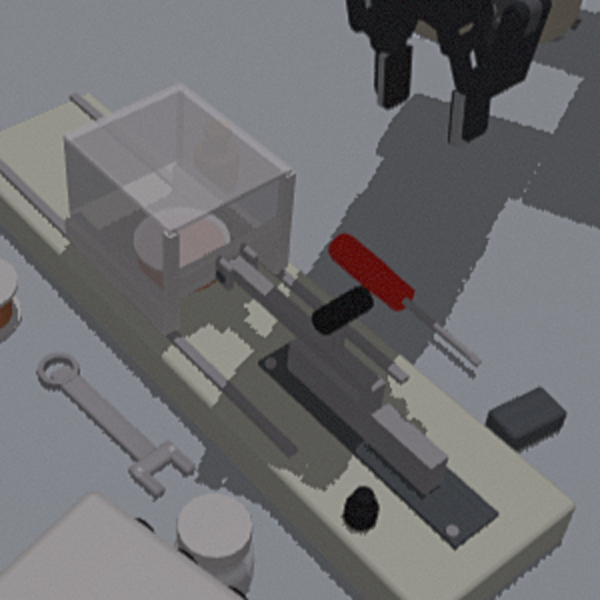

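View pics/t14c.png

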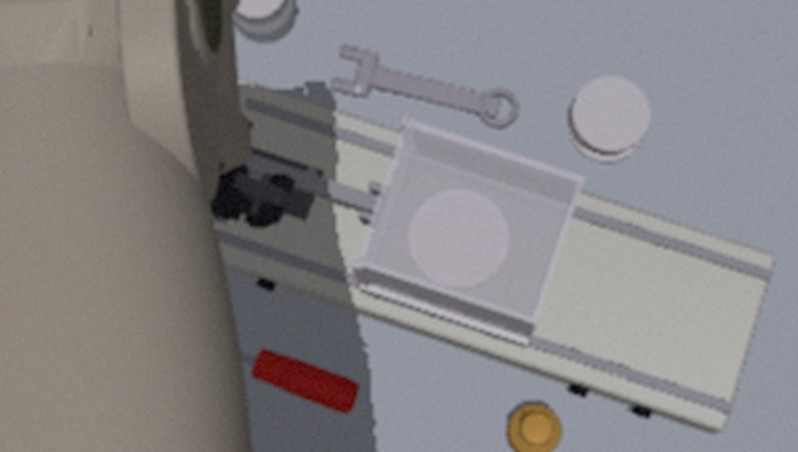

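The nose sits in the notch in the scene view, and the bystanders look unmoved. I'll triangulate the handle's height to confirm a full drop.

Run:
```python
from h import *
setw(np.load("pics/pose14.npy"))
def blob(f,b):
    im=cv2.imread(f);x0,y0,x1,y1=b
    m=(im[y0:y1,x0:x1].max(2)<50).astype(np.uint8);k,l,s,c=cv2.connectedComponentsWithStats(m)
    i=1+np.argmax(s[1:,4]);pts=(np.argwhere(l==i)[:,::-1]+[x0,y0]).astype(np.float32);print(s[i]);return np.array(cv2.minAreaRect(pts)[0])
w=blob("pics/wrist14.png",(295,277,328,334)); s=blob("pics/scene14.png",(370,258,412,292)); print(w,s)
o1,d1=ray("scene",s);o2,d2=ray("wrist",w)
t=np.linalg.lstsq(np.c_[d1,-d2],o2-o1,rcond=None)[0];a=o1+t[0]*d1;b=o2+t[1]*d2
P=(a+b)/2;print("handle",P,np.linalg.norm(a-b),pl(P),"expected y .122-.124 z .129 (.1337 -> .1417 if unlatched)")
for n in ["scene"]:
    d=cv2.absdiff(cv2.imread("pics/scene0.png"),cv2.imread("pics/scene14.png"))
```

```text
[  5   3  22  50 990]
[  6   5  31  25 414]
[310.5 304.5] [390.77941895 274.63235474]
handle [0.60960026 0.18469471 0.12854962] 0.0016929552836961789 (np.float64(0.003099136188167962), np.float64(0.12082763082518631)) expected y .122-.124 z .129 (.1337 -> .1417 if unlatched)
```

Run:
```python
from workcell import env
print(env.get_state()["clock"],env.hand_in())
```

```text
the job is handed in; nothing more can be done
10.9333 None
```

The guard is shut and latched. I handed the job in at 10.9 s with the gripper withdrawn to about 0.24 m and touching nothing.

- **What I did:** I gripped the cross handle, lifted the bar to about 0.25 rad and carried the guard along. I lowered the nose onto the front land until the wrist Fz went from about −2 N to about 0. Then I loosened the fingers to a cage and pushed slowly with the rear pad until the bar dropped by its own weight. The wrist force read no more than about 5 N after each of those moves; I did not read it during them.
- **Latch check:** the triangulated handle height is 0.1285 m. It should be 0.129 m with the bar level, and about 0.141 m with the nose still on the land. The handle's position puts the nose at about 0.156 m along the plinth, against a measured notch middle of 0.157–0.158 m. The scene view shows the nose in the notch.
- **Bystanders:** by eye, none appears to have moved in the last views. I only compared pixel position for the cap.
- **Disagreement:** the guard started about 18 mm from where guard = 0 would put it, by my plinth measurement. I worked from measured positions instead. A sideways pull of about 6 N built up in the grip and vanished when I loosened the fingers.

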